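# Make up two spice kits in stack-nest totes

### The job

Make up two spice kits: put the yellow-lidded tin in the orange end of the blue tote and the red scoop in its plain end. Then set the empty white tote squarely on the blue one, turned so that their orange ends are opposite and it stacks instead of nesting, and only then put the green-lidded tin in the white tote's orange end and the wooden bowl in its plain end. Everything stands upright and flat in the middle of its half of the tote; leave the black-lidded tin and the amber jar where they are.

Things in the scene. Friction and masses are not known exactly. Their poses are not given: they have to be found in the camera images.
- blue_tote: Blue open tote, +x end orange, -x end plain; 204 (x) x 134 (y) x 64 mm high. Origin: centre of underside. Floor 4 mm thick; inside 172 x 102 mm up to 26 mm height, 194 x 124 mm above. Low lugs reach y = +-74 mm. A like tote turned end for end stacks on it: origin 56 mm above this one's, foot 8 mm down in its mouth, 7 mm play all round; same way round it would nest. Loose, 0.4 kg.
- white_tote: White plastic tote, shape as the blue one, +x end orange, origin at centre of underside; empty, 0.13 kg. Foot 180 x 110 mm outside. Grip pads to pinch from above: middle of each long side (x = 0, y = +-67 mm), upright wall 10 mm thick (y 62 to 72), 40 mm long, from 38 mm height to the rim at 64. Its lugs (8 mm up) drop into slots of the blue tote's sides if not turned end for end to it.
- yellow_tin: Round steel spice tin with a yellow lid and knob: body 49 mm across, 25 mm high, knob 18 mm across from 25 to 40 mm height. Origin: centre of the underside, z up. About 90 g.
- green_tin: Round steel spice tin with a green lid and knob: body 49 mm across, 25 mm high, knob 18 mm across from 25 to 40 mm height. Origin: centre of the underside, z up. About 90 g.
- black_tin: Round steel spice tin with a black lid and knob: body 49 mm across, 25 mm high, knob 18 mm across from 25 to 40 mm height. Origin: centre of the underside, z up. Not needed: stays where it is.
- scoop: Short red plastic scoop, 70 mm long along x, 26 mm high: a cup 36 mm across centred at x = -17 mm and a straight handle from the cup to x = +35 mm, 12 mm wide (y), from 15 to 26 mm height. Origin: middle of its length at the level of the underside, z up. 30 g.
- wood_bowl: Small pale wooden bowl, 50 mm across with upright sides from 10 mm up to the rim at 34 mm, open at the top, 4 mm wall. Origin: centre of the underside, z up. 50 g.
- amber_jar: Small amber glass jar with a steel cap, 36 mm across, 50 mm high, origin at the centre of the underside. Not needed: stays where it is.
Mind the look-alikes: they are no part of the job. What is shaped like the green_tin but pink or purple is not meant.

How it is judged:
By the outcome, as a careful person would: the job done as asked, in the order asked, and still so for the second after the job is handed in, with the robot touching nothing.
It also fails if it takes over 136 s, if anything falls off the work surface, if the arm or the gripper's body presses on something with over 40 N, if the wrist force passes 120 N, or if a joint passes its speed limit or range.

### The arm

A 6-joint arm with a two-finger parallel gripper is mounted at the origin on the work surface. World frame = base frame: x ahead of the robot, y to its left, z up, the work surface at z = 0. Lengths are in m, angles in rad, forces in N, time in s.
With the tool pointing down it reaches from about 0.4 to 0.825 m from the base axis. Payload 7 kg.
Tool frame: the origin (TCP) lies on the centre line of the jaws, within the pads' length; the fingertips stand 19 mm ahead of it and the grasp point (between the pads) is the TCP; z points along the fingers, y is the line along which they close (so a half turn about z gives the same grasp; the last joint's range is limited). The gripper opens to 88 mm and grips with 3 to 60 N. Pads are 19 mm wide; open, the fingers measure 130 mm over their backs; the gripper's body (78 mm by 193 mm) begins 47 mm behind the grasp point.
Start: joints at [1.523, 0.359, 0.012, 0, -1.224, -0.288], TCP at [0.222, 0.637, 0.246] pointing down, gripper open.
Joint ranges: [-3.07, 3.07], [-1.43, 2.12], [-1.02, 1.25], [-3.03, 1.67], [-3.05, -0], [-3.03, 3.03]. Speed limits (rad/s): [2.39, 2.39, 3.01, 3.14, 3.14, 3.14].

### API

Orientations are given as [roll, pitch, yaw] about the fixed x, y, z axes, in that order (R = Rz(yaw) Ry(pitch) Rx(roll)).
In Python, from station import arm, imaging, models gives the robot as it stands.
- The arm moves only by the tool play_rows, never from a script. Its arguments are lists of equal length, an entry for each row: "travel": the shift along the tool's x, y, z in units of 25 mm (1.0 is 25 mm), a list of three; "twist": the turn about the tool's z in units of 0.15 rad (1.0 is 0.15 rad). A call has 1 to 8 rows; each row shifts and turns the commanded pose from where the row before left it, along the tool's axes as they then stand; what a row does not reach is not made up. A row lasts 1/8 s, in which the tool goes at most 62.5 mm and 10.7 degrees, less where a joint would pass 70% of its speed; a pose out of reach is approached as far as the arm can. A call with a number of a shift or a turn outside -1 to 1 is refused whole. A call with a gripper value outside its range is refused whole. "fingers" is the opening, from 0 (shut) to 1 (fully open), set as the call begins (left out, the last holds). The fingers move at their own pace and stop on an object; "newtons" is the grip in N (left out, the last holds). Time passes only in rows, so rows that do not move let the fingers close. It gives the time, the measured TCP pose, the force, the opening and the grip force at its end, in the units of the state.
- arm.get_state(): the state, without advancing time (a new reading comes with each control period).
- imaging.grab_frame(name): name is "side" or "top"; returns a dict with "pixels" (384x512x3 uint8, red, green, blue), "fx", "fy", "cx", "cy" (pixels), "R" (3x3) and "t" (3): a world point X has camera coordinates R X + t. Camera axes: x right, y down, z forward; pixel columns grow to the right and rows downward; lengths in m; the calibration is good to about 2 mm. A picture is of the moment at which its call begins. There is no depth.
- arm.job_done(): hands the job in; it is judged then, once.
Trained networks look in the newest picture that a camera, given by its name, has taken for a name from the list of things; names that differ only in an ending like _2 or _b are one class to them, and where a whole thing is asked for, a point or a joint stands for the part that bears it (a point fixed in the world has none). Each returns a list of dicts, best first, with "confidence" (0 to 1); they miss things now and then, are a little off and sometimes report something else, mostly with a low value. They report only what shows in the picture. A call takes as long as a camera call. They do not tell look-alikes from the thing itself.
- models.boxes_of(name, camera): "extent" ([centre column, centre row, width, height] in pixels, round what is visible of it).
- models.silhouettes(name, camera): "pixels" (384x512 bool, what is visible of it) and "extent" ([centre column, centre row, width, height] in pixels, round what is visible of it).
The state is a dict: "t": time; "q": joint angles; "qd": joint speeds; "joint_efforts": joint torques, N m; "eef_pos": TCP position; "ee_rot": TCP orientation; "force": force on the tool from outside, world axes, zero at the start; "moment": the same for the moment, N m; "width": finger opening in m; "gripper_force": force on a finger pad.
Only numpy, scipy, OpenCV 4.12 (cv2) and the standard library are available. Lean on these libraries where they do the work, as an engineer would, in place of code of your own. Each camera call takes 0.05 s, during which the arm holds its last target. There are 200 camera calls.

## Working session

There is one attempt and no reset: what is moved stays moved. The work goes in short steps, Python scripts to look and compute and a tool call to move; the robot and the scene stay as the last step left them, time stands still between calls to the robot, and variables do not carry over. Pictures are saved under pics/ and viewed, at most 14 in all, crops included, and the job is handed in when it is done.

Besides the shell and the picture viewer there is one more tool, called after "Request:" as name(argument=value, ...), one argument or row to a line, values as JSON. play_rows: Moves the arm, as the interface text tells. Shifts and turns lie within -1 to 1; 1 stands for 25 mm of shift or 0.15 rad of turn. Its arguments: {"type":"object","properties":{"travel":{"type":"array","items":{"type":"array","items":{"type":"number"}}},"twist":{"type":"array","items":{"type":"number"}},"fingers":{"type":"number"},"newtons":{"type":"number"}},"required":["travel","twist"]}

```bash
ls; mkdir -p pics
python3 - <<'E'
from station import arm, imaging, models
import cv2,numpy as np
for c in("top","side"):
    f=imaging.grab_frame(c); cv2.imwrite(f"pics/{c}0.png",cv2.resize(f["pixels"][:,:,::-1],(800,600),interpolation=cv2.INTER_CUBIC))
    print(c,f["fx"],f["fy"],f["cx"],f["cy"],np.round(f["R"],4).tolist(),np.round(f["t"],4).tolist())
    for n in "blue_tote white_tote yellow_tin green_tin scoop wood_bowl amber_jar".split():
        print(n,[(np.round(d["extent"]).astype(int).tolist(),round(d["confidence"],2)) for d in models.boxes_of(n,c)])
print(arm.get_state())
E
```

```text
pics
top 456.11152784057424 456.11152784057424 256.2765254082293 193.9887432394331 [[0.0238, -0.9995, 0.0185], [-0.991, -0.026, -0.1313], [0.1317, -0.0152, -0.9912]] [-0.0276, 0.6003, 1.016]
blue_tote [([388, 249, 96, 107], 0.91)]
white_tote [([124, 247, 105, 114], 0.61), ([287, 218, 16, 21], 0.23)]
yellow_tin [([286, 272, 20, 21], 0.86)]
green_tin [([263, 131, 18, 22], 0.88), ([282, 167, 22, 18], 0.87), ([317, 188, 19, 25], 0.61)]
scoop [([222, 211, 15, 34], 0.49)]
wood_bowl [([215, 268, 22, 17], 0.73)]
amber_jar [([218, 168, 19, 17], 0.64)]
side 352.59269084202106 352.59269084202106 254.6906309688974 196.1396198993259 [[-0.9809, -0.1943, 0.0059], [-0.1542, 0.7593, -0.6322], [0.1184, -0.621, -0.7748]] [0.5886, 0.1042, 0.721]
blue_tote [([321, 111, 91, 59], 0.75), ([231, 173, 21, 22], 0.51), ([338, 187, 22, 22], 0.42)]
white_tote [([300, 324, 159, 116], 0.91)]
yellow_tin [([336, 187, 22, 22], 0.96)]
green_tin [([260, 153, 22, 22], 0.63), ([186, 182, 19, 25], 0.58), ([231, 173, 24, 20], 0.57)]
scoop [([268, 227, 32, 20], 0.58)]
wood_bowl [([269, 226, 33, 18], 0.39)]
amber_jar [([219, 221, 21, 28], 0.82)]
{'t': 0.8, 'q': array([ 1.52311435e+00,  3.58528233e-01,  1.19174633e-02, -3.93840556e-05,
       -1.22411558e+00, -2.88093880e-01]), 'qd': array([7.11953618e-05, 5.54687509e-04, 7.94436170e-04, 1.72422575e-03,
       1.32360997e-03, 9.01492811e-04]), 'joint_efforts': array([ 1.47882682e-03, -5.82280755e+01,  2.93282497e+01,  7.00207427e+00,
        1.26056228e-02, -7.96158020e-06]), 'eef_pos': array([0.22241448, 0.63727448, 0.2456082 ]), 'ee_rot': array([-3.14153609e+00,  5.53962669e-05, -3.35789235e-01]), 'force': array([-0.32489937, -0.11333292,  0.6676204 ]), 'moment': array([-0.06973766,  0.02411432,  0.01940703]), 'gripper_force': 0.0, 'width': 0.08785971361570609}
```

View pics/top0.png

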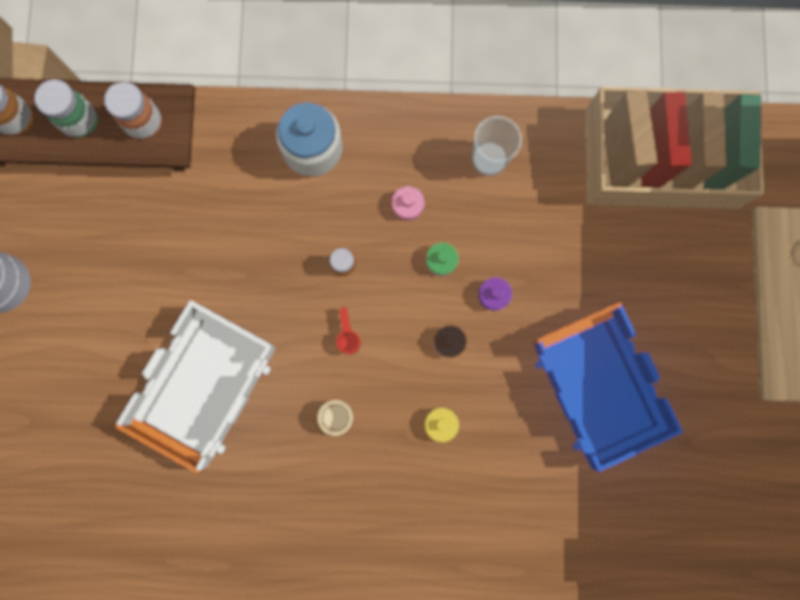

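View pics/side0.png

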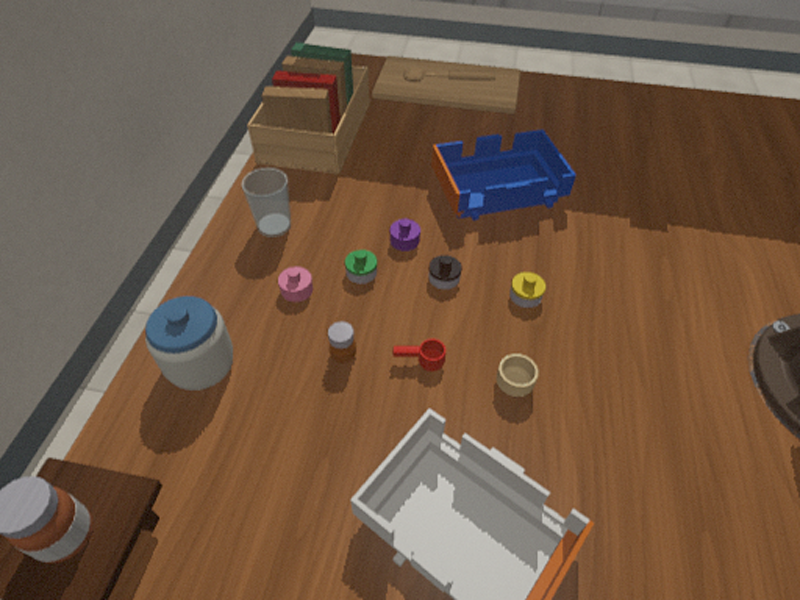

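The candidates for green_tin (top view, 800x600) are pink (408,203), green (442,258) and purple (495,294); the green one at (442,258) fits. The white tote is at (195,385) with its orange end at lower left. The blue tote is at (608,388) with its orange end at upper left. I'll measure by fitting model outlines in both views, and confirm with one crop.

```bash
cat > h.py <<'E'
from station import arm, imaging, models
import cv2,numpy as np
from scipy.optimize import minimize
def circ(r,z,x=0,y=0):
    a=np.linspace(0,2*np.pi,40,endpoint=False); return np.c_[x+r*np.cos(a),y+r*np.sin(a),0*a+z]
def rect(x,y,z): return np.array([[i*x,j*y,z] for i in(-1,1) for j in(-1,1)],float)
V=np.vstack
tin=[V([circ(.0245,0),circ(.0245,.025)]),V([circ(.009,.025),circ(.009,.04)])]
tote=[V([rect(.102,.067,.064),rect(.09,.055,0)])]
M=dict(yellow_tin=tin,green_tin=tin,black_tin=tin,
 scoop=[V([circ(.018,.0,-.017),circ(.018,.026,-.017)]),V([rect(.0175,.006,.015)+[.0175,0,0],rect(.0175,.006,.026)+[.0175,0,0]])],
 wood_bowl=[V([circ(.025,.010),circ(.025,.034),circ(.017,0)])],
 amber_jar=[V([circ(.018,0),circ(.018,.05)])],blue_tote=tote,white_tote=tote)
def proj(f,P):
    c=P@np.array(f["R"]).T+f["t"]; return np.c_[f["fx"]*c[:,0]/c[:,2]+f["cx"],f["fy"]*c[:,1]/c[:,2]+f["cy"]]
def unproj(f,u,v,z):
    R=np.array(f["R"]);o=-R.T@f["t"];d=R.T@[(u-f["cx"])/f["fx"],(v-f["cy"])/f["fy"],1];return o+d*(z-o[2])/d[2]
def place(P,p,z0=0):
    c,s=np.cos(p[2]),np.sin(p[2]);return P@np.array([[c,s,0],[-s,c,0],[0,0,1]])+[p[0],p[1],z0]
def render(f,n,p,z0=0):
    m=np.zeros((384*2,512*2),np.uint8)
    for P in M[n]:
        h=cv2.convexHull(((proj(f,place(P,p,z0))+.5)*2*16).astype(np.int32).reshape(-1,1,2)); cv2.fillConvexPoly(m,h,1,shift=4)
    return m
def fit(n,masks,frames,p0,yaw,z0=0):
    T={}
    for c,m in masks.items():
        t=cv2.resize(m.astype(np.uint8),(1024,768),interpolation=cv2.INTER_NEAREST)
        if 'tote' in n: t=cv2.fillConvexPoly(t*0,cv2.convexHull(cv2.findNonZero(t)),1)
        T[c]=t
    g=lambda q:np.array([q[0],q[1],q[2] if yaw else p0[2]])
    def cost(q):
        s=0
        for c in T:
            r=render(frames[c],n,g(q),z0); s+=1-(r&T[c]).sum()/(r|T[c]).sum()
        return s
    k=3 if yaw else 2
    S=np.vstack([p0[:k]]+[np.array(p0[:k])+d for d in np.diag([.01,.01,.15])[:k,:k]])
    r=minimize(cost,p0[:k],method="Nelder-Mead",options=dict(initial_simplex=S,xatol=2e-4,fatol=1e-4))
    return g(r.x),r.fun
E
python3 - <<'E'
from h import *
F={c:imaging.grab_frame(c) for c in("top","side")}
top={'blue_tote':(388,249,.4),'white_tote':(124,247,2.6),'yellow_tin':(283,272,0),'green_tin':(283,165,0),'black_tin':(288,218,0),'scoop':(222,211,3.3),'wood_bowl':(215,268,0),'amber_jar':(218,168,0)}
for n,(u,v,a) in top.items():
    x=unproj(F['top'],u,v,.02);p0=[x[0],x[1],a];mk={}
    for c in F:
        e=proj(F[c],np.array([[x[0],x[1],.02]]))[0]
        b=[d for d in models.silhouettes(n,c) if np.hypot(*(np.array(d["extent"][:2])-e))<(25 if 'tote' in n else 9)]
        if b: mk[c]=b[0]["pixels"]
    out=[]
    for s in [mk]+[{c:mk[c]} for c in mk]:
        p,f=fit(n,s,F,p0,n in('scoop','blue_tote','white_tote')); out.append((list(s),np.round(p,4).tolist(),round(f,3)))
    print(n,*out)
    if n=='green_tin': im=F['top']["pixels"]
im=cv2.resize(F['top']["pixels"][105:305,190:350,::-1],(480,600),interpolation=cv2.INTER_CUBIC);cv2.imwrite("pics/crop.png",im)
E
```

```text
blue_tote (['top', 'side'], [0.485, -0.3061, 0.4397], np.float64(0.163)) (['top'], [0.4855, -0.308, 0.4429], np.float64(0.096)) (['side'], [0.4855, -0.3056, 0.4459], np.float64(0.065))
white_tote (['top', 'side'], [0.4733, 0.2791, 2.6638], np.float64(0.21)) (['top'], [0.4724, 0.2766, 2.6552], np.float64(0.113)) (['side'], [0.4717, 0.2842, 2.7115], np.float64(0.083))
yellow_tin (['top', 'side'], [0.4246, -0.0757, 0.0], np.float64(0.292)) (['top'], [0.4249, -0.0774, 0.0], np.float64(0.19)) (['side'], [0.4242, -0.0748, 0.0], np.float64(0.089))
green_tin (['top', 'side'], [0.6749, -0.0723, 0.0], np.float64(0.179)) (['top'], [0.6765, -0.074, 0.0], np.float64(0.084)) (['side'], [0.6743, -0.0709, 0.0], np.float64(0.041))
black_tin (['top', 'side'], [0.5488, -0.0869, 0.0], np.float64(0.222)) (['top'], [0.5501, -0.0879, 0.0], np.float64(0.089)) (['side'], [0.5475, -0.085, 0.0], np.float64(0.069))
scoop (['top', 'side'], [0.5599, 0.0674, 3.3747], np.float64(1.128)) (['top'], [0.5599, 0.0672, 3.3886], np.float64(0.536)) (['side'], [0.5596, 0.0703, 3.339], np.float64(0.582))
wood_bowl (['top', 'side'], [0.4313, 0.0811, 0.0], np.float64(0.181)) (['top'], [0.4329, 0.0795, 0.0], np.float64(0.074)) (['side'], [0.4304, 0.0825, 0.0], np.float64(0.05))
amber_jar (['top', 'side'], [0.6625, 0.0779, 0.0], np.float64(0.327)) (['top'], [0.6625, 0.0772, 0.0], np.float64(0.166)) (['side'], [0.6619, 0.0801, 0.0], np.float64(0.14))
```

View pics/crop.png

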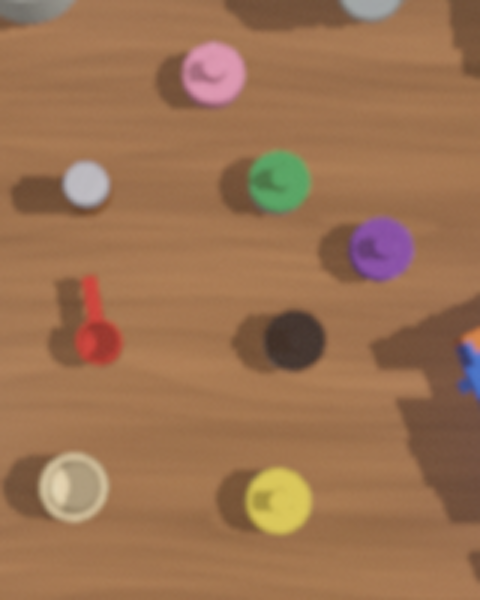

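The crop confirms green at (280,182), with pink and purple next to it. The scoop's handle points up (+x), so I'll refit its yaw from there. Next is the planning helper and the path to the yellow tin.

```bash
cat > plan.py <<'E'
import sys,numpy as np
from station import arm
# args: waypoints "x,y,z[,yaw]" ; prints per-row tool-axis units (turns first, then shifts)
def plan(w):
    s=arm.get_state();p=np.array(s["eef_pos"]);y=s["ee_rot"][2]
    print("at",p.round(4),"yaw",round(y,4),"w",round(s["width"],4),"t",s["t"])
    for a in w:
        a=np.array([float(k) for k in a.split(",")])
        if len(a)>3:
            d=-(a[3]-y)/.15; print(" twist total",round(d,2)); y=a[3]
        d=(a[:3]-p)/.025; c,t=np.cos(y),np.sin(y)
        u=np.array([c*d[0]+t*d[1],t*d[0]-c*d[1],-d[2]]);n=max(1,int(np.ceil(abs(u).max()-1e-2)))
        print(" ",a,"rows",n,"each",(u/n).round(3).tolist()); p=a[:3]
if __name__=="__main__": plan(sys.argv[1:])
E
python3 plan.py 0.46,0.3,0.18 0.4246,-0.0757,0.1 0.4246,-0.0757,0.046
python3 - <<'E'
from h import *
F={c:imaging.grab_frame(c) for c in("top","side")};n='scoop'
mk={}
for c in F:
    e=proj(F[c],np.array([[.557,.07,.02]]))[0]
    mk[c]=[d for d in models.silhouettes(n,c) if np.hypot(*(np.array(d["extent"][:2])-e))<12][0]["pixels"]
for s in [mk]+[{c:mk[c]} for c in mk]: print(list(s),fit(n,s,F,[.559,.069,.13],True))
E
```

```text
at [0.2224 0.6373 0.2456] yaw -0.3358 w 0.0874 t 1.7
  [0.46 0.3  0.18] rows 14 each [0.958, 0.686, 0.187]
  [ 0.4246 -0.0757  0.1   ] rows 15 each [0.241, 0.977, 0.213]
  [ 0.4246 -0.0757  0.046 ] rows 3 each [0.0, -0.0, 0.72]
['top', 'side'] (array([0.56135695, 0.06758999, 0.19971408]), np.float64(0.49501823226488106))
['top'] (array([0.56554358, 0.06828184, 0.15279818]), np.float64(0.1827326068734283))
['side'] (array([0.55926031, 0.07078605, 0.30046796]), np.float64(0.223175965665236))
```

Request:
play_rows(
  travel=[
    [0.958,0.686,0.187],
    [0.958,0.686,0.187],
    [0.958,0.686,0.187],
    [0.958,0.686,0.187],
    [0.958,0.686,0.187],
    [0.958,0.686,0.187],
    [0.958,0.686,0.187],
    [0.958,0.686,0.187],
  ],
  twist=[0,0,0,0,0,0,0,0],
  fingers=0.6,
  newtons=20,
)

```text
t: 2.9
eef_pos: [0.3591, 0.4431, 0.208]
ee_rot: [-3.141, -0.0, -0.336]
force: [-0.1, 0.5, 0.1]
width: 0.0526
gripper_force: 0.0
```

Request:
play_rows(
  travel=[
    [0.958,0.686,0.187],
    [0.958,0.686,0.187],
    [0.958,0.686,0.187],
    [0.958,0.686,0.187],
    [0.958,0.686,0.187],
    [0.958,0.686,0.187],
    [0.241,0.977,0.213],
    [0.241,0.977,0.213],
  ],
  twist=[0,0,0,0,0,0,0,0],
)

```text
t: 3.9
eef_pos: [0.4552, 0.2483, 0.1691]
ee_rot: [3.141, 0.0, -0.336]
force: [-0.2, -0.7, 1.3]
width: 0.053
gripper_force: 0.0
```

Request:
play_rows(
  travel=[
    [0.241,0.977,0.213],
    [0.241,0.977,0.213],
    [0.241,0.977,0.213],
    [0.241,0.977,0.213],
    [0.241,0.977,0.213],
    [0.241,0.977,0.213],
    [0.241,0.977,0.213],
    [0.241,0.977,0.213],
  ],
  twist=[0,0,0,0,0,0,0,0],
)

```text
t: 4.9
eef_pos: [0.4359, 0.0482, 0.1266]
ee_rot: [-3.141, -0.0, -0.336]
force: [0.0, -0.3, 0.4]
width: 0.0527
gripper_force: 0.0
```

Request:
play_rows(
  travel=[
    [0.241,0.977,0.213],
    [0.241,0.977,0.213],
    [0.241,0.977,0.213],
    [0.241,0.977,0.213],
    [0.241,0.977,0.213],
    [0,0,0],
  ],
  twist=[0,0,0,0,0,0],
)

```text
t: 5.65
eef_pos: [0.4234, -0.0773, 0.0997]
ee_rot: [3.141, 0.001, -0.338]
force: [0.3, 0.1, 1.1]
width: 0.0525
gripper_force: 0.0
```

```bash
python3 plan.py 0.4246,-0.0757,0.1 0.4246,-0.0757,0.046
```

```text
at [ 0.4234 -0.0773  0.0997] yaw -0.338 w 0.0525 t 5.65
  [ 0.4246 -0.0757  0.1   ] rows 1 each [0.023, -0.077, -0.011]
  [ 0.4246 -0.0757  0.046 ] rows 3 each [0.0, -0.0, 0.72]
```

Request:
play_rows(
  travel=[
    [0.02,-0.06,0.72],
    [0,0,0.72],
    [0,0,0.7],
    [0,0,0],
  ],
  twist=[0,0,0,0],
)

```text
t: 6.15
eef_pos: [0.4246, -0.0744, 0.046]
ee_rot: [3.14, 0.002, -0.335]
force: [0.1, -0.3, 0.0]
width: 0.0526
gripper_force: 0.0
```

Request:
play_rows(
  travel=[
    [0,0,0],
    [0,0,0],
    [0,0,0],
    [0,0,0],
  ],
  twist=[0,0,0,0],
  fingers=0,
  newtons=20,
)

```text
t: 6.65
eef_pos: [0.4256, -0.0744, 0.0471]
ee_rot: [-3.141, -0.0, -0.336]
force: [0.1, -1.4, 1.8]
width: 0.0179
gripper_force: 0.7
```

Request:
play_rows(
  travel=[
    [0,0,-1],
    [0,0,-1],
    [0,0,-1],
    [0,0,-0.8],
    [0,0,0],
  ],
  twist=[0,0,0,0,0],
)

```text
t: 7.28
eef_pos: [0.4263, -0.0741, 0.1431]
ee_rot: [-3.14, -0.003, -0.336]
force: [-0.1, -0.8, -1.5]
width: 0.0169
gripper_force: 20.0
```

```bash
python3 plan.py 0.5239,-0.2881,0.14 0.5239,-0.2881,0.051
python3 - <<'E'
from h import *
f=imaging.grab_frame("side");cv2.imwrite("pics/s1.png",cv2.resize(f["pixels"][60:260,180:446,::-1],(798,600)))
E
```

```text
at [ 0.4263 -0.0741  0.1431] yaw -0.3357 w 0.0169 t 7.275
  [ 0.5239 -0.2881  0.14  ] rows 7 each [0.929, 0.971, 0.018]
  [ 0.5239 -0.2881  0.051 ] rows 4 each [0.0, -0.0, 0.89]
```

View pics/s1.png

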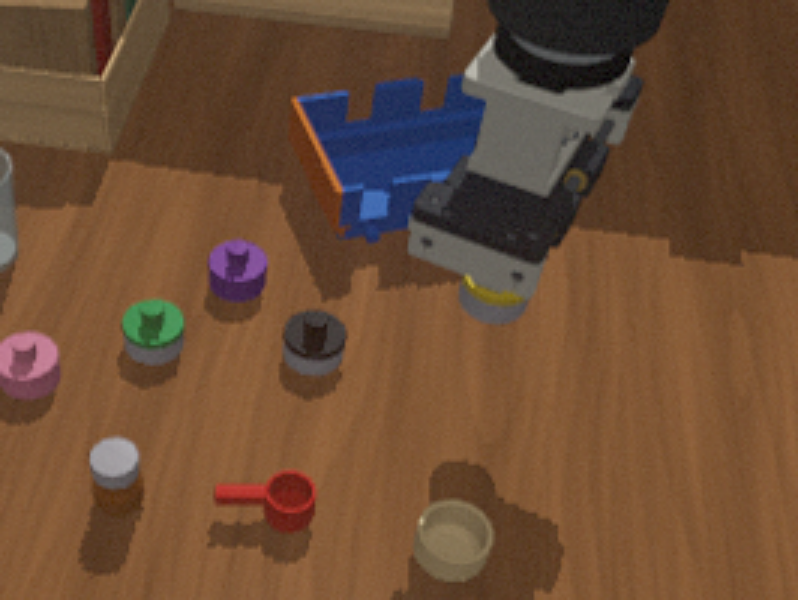

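Yellow tin is held at (495,295) in the crop and hangs level. Moving to the blue tote's orange half.

Request:
play_rows(
  travel=[
    [0.929,0.971,0.02],
    [0.929,0.971,0.02],
    [0.929,0.971,0.02],
    [0.929,0.971,0.02],
    [0.929,0.971,0.02],
    [0.929,0.971,0.02],
    [0.929,0.971,0.02],
    [0,0,0],
  ],
  twist=[0,0,0,0,0,0,0,0],
)

```text
t: 8.32
eef_pos: [0.5228, -0.2898, 0.1361]
ee_rot: [3.141, 0.003, -0.338]
force: [-0.6, -0.2, -1.0]
width: 0.0169
gripper_force: 20.0
```

Request:
play_rows(
  travel=[
    [0,0,0.9],
    [0,0,0.9],
    [0,0,0.8],
    [0,0,0.5],
    [0,0,0.3],
    [0,0,0],
  ],
  twist=[0,0,0,0,0,0],
)

```text
t: 9.07
eef_pos: [0.5227, -0.2881, 0.0529]
ee_rot: [3.141, 0.001, -0.336]
force: [-0.2, 0.6, -0.5]
width: 0.017
gripper_force: 20.0
```

```bash
python3 plan.py 0.5239,-0.2881,0.052
python3 - <<'E'
from h import *
F={c:imaging.grab_frame(c) for c in("top","side")}
for c in F:
    a=cv2.cvtColor(F[c]["pixels"],cv2.COLOR_RGB2HSV)
    e=proj(F[c],np.array([[.56,.07,.02]]))[0].astype(int)
    m=((a[...,0]<6)|(a[...,0]>174))&(a[...,1]>185)&(a[...,2]>60)
    k=np.zeros_like(m);k[e[1]-28:e[1]+28,e[0]-28:e[0]+28]=1;m&=k
    print(c,m.sum(),e,cv2.boundingRect(cv2.findNonZero(m.astype(np.uint8))))
    F[c]['m']=m
mk={c:F[c]['m'] for c in F}
for s in [mk]+[{c:mk[c]} for c in mk]: print(list(s),fit('scoop',s,F,[.559,.069,.13],True))
E
```

```text
at [ 0.5227 -0.2881  0.0529] yaw -0.3356 w 0.017 t 9.075
  [ 0.5239 -0.2881  0.052 ] rows 1 each [0.043, -0.017, 0.035]
top 0 [220 211] (0, 0, 0, 0)
side 334 [267 224] (252, 217, 33, 20)
['top', 'side'] (array([0.55868554, 0.06812546, 0.21611274]), np.float64(1.2816370490037694))
['top'] (array([0.559, 0.069, 0.13 ]), np.float64(1.0))
['side'] (array([0.55868554, 0.06812546, 0.21611274]), np.float64(0.2816370490037695))
```

Request:
play_rows(
  travel=[
    [0,0,0.03],
    [0,0,0],
    [0,0,0],
    [0,0,0],
  ],
  twist=[0,0,0,0],
  fingers=0.42,
)

```text
t: 9.68
eef_pos: [0.5231, -0.2884, 0.0526]
ee_rot: [-3.142, -0.0, -0.336]
force: [-0.3, -1.1, -0.4]
width: 0.037
gripper_force: 0.0
```

Request:
play_rows(
  travel=[
    [0,0,-0.6],
    [0,0,-1],
    [0,0,-1],
    [0,0,-1],
    [0,0,-0.4],
    [-1,-1,0],
    [-1,-1,0],
    [-1,-1,0],
  ],
  twist=[0,0,0,0,0,0,0,0],
)

```text
t: 10.68
eef_pos: [0.4761, -0.192, 0.1523]
ee_rot: [3.142, 0.0, -0.336]
force: [-0.0, 0.8, 0.7]
width: 0.0369
gripper_force: 0.0
```

Run:
```python
from h import *
F={c:imaging.grab_frame(c) for c in("top","side")}
print(arm.get_state()["eef_pos"])
x0=np.array([.56,.07,.02])
rows=[]
for c in F:
    a=cv2.cvtColor(F[c]["pixels"],cv2.COLOR_RGB2HSV)
    e=proj(F[c],x0[None])[0].astype(int)
    m=((a[...,0]<5)|(a[...,0]>172))&(a[...,1]>165)&(a[...,2]>50)
    k=np.zeros_like(m);k[e[1]-28:e[1]+28,e[0]-28:e[0]+28]=1;m&=k
    print(c,m.sum(),e,cv2.boundingRect(cv2.findNonZero(m.astype(np.uint8))))
    F[c]['m']=m
    rows.append(cv2.resize(np.hstack([F[c]["pixels"][e[1]-28:e[1]+28,e[0]-28:e[0]+28,::-1],cv2.merge([m[e[1]-28:e[1]+28,e[0]-28:e[0]+28].astype(np.uint8)*255]*3)]),(560,280),interpolation=cv2.INTER_NEAREST))
cv2.imwrite("pics/sc.png",np.vstack(rows))
mk={c:F[c]['m'] for c in F}
for s in [mk]+[{c:mk[c]} for c in mk]: print(list(s),fit('scoop',s,F,[.559,.069,.13],True))
# yellow tin
for c in F:
    e=proj(F[c],np.array([[.5239,-.2881,.03]]))[0]
    for d in models.silhouettes('yellow_tin',c):
        if np.hypot(*(np.array(d["extent"][:2])-e))<15: print(c,fit('yellow_tin',{c:d["pixels"]},F,[.5239,-.2881,0],False,.004))
```

```text
[ 0.4751208  -0.19087144  0.15261954]
top 10 [220 211] (218, 198, 4, 3)
side 336 [267 224] (252, 217, 33, 20)
['top', 'side'] (array([0.55868149, 0.06867611, 0.19458812]), np.float64(1.2384352087214263))
['top'] (array([0.56194699, 0.06532263, 0.34956504]), np.float64(0.9656946826758147))
['side'] (array([0.55877994, 0.06954207, 0.20365553]), np.float64(0.27508090614886727))
side (array([ 0.5248279 , -0.28995491,  0.        ]), np.float64(0.37861046057767367))
```

View pics/sc.png

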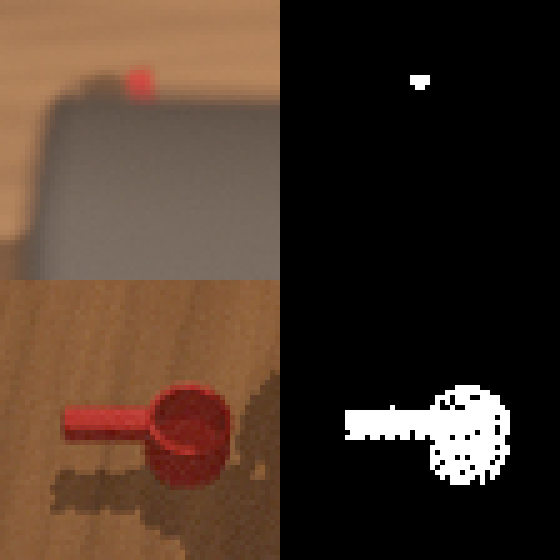

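```bash
python3 - <<'E'
from h import *
F={c:imaging.grab_frame(c) for c in("top","side")}
for c,pts in dict(side=[(277.2,223),(252,223)],top=[(222.7,218.9),(220.2,198.2)]).items():
    a,b=[unproj(F[c],u-.3,v-.3,.026) for u,v in pts]; d=b-a;print(c,a,b,np.hypot(*d[:2]),np.arctan2(d[1],d[0]))
E
python3 plan.py 0.5704,0.0705,0.11,0.13 0.5704,0.0705,0.021
```

```text
side [0.54063732 0.0659864  0.026     ] [0.59134593 0.07624682 0.026     ] 0.05173625131761713 0.19964531212199946
top [0.54283173 0.06466217 0.026     ] [0.59115805 0.07212917 0.026     ] 0.04889978017059175 0.1532998761954324
at [ 0.4772 -0.1931  0.1526] yaw -0.3358 w 0.0367 t 10.975
 twist total -3.11
  [0.5704 0.0705 0.11   0.13  ] rows 10 each [0.506, -0.997, 0.17]
  [0.5704 0.0705 0.021 ] rows 4 each [0.0, 0.0, 0.89]
```

Request:
play_rows(
  travel=[
    [0,0,0],
    [0,0,0],
    [0,0,0],
    [0,0,0],
  ],
  twist=[-1,-1,-1,-0.44],
  fingers=0.5,
)

```text
t: 11.48
eef_pos: [0.4771, -0.1936, 0.1522]
ee_rot: [-3.142, 0.001, 0.182]
force: [-0.1, 0.1, -0.6]
width: 0.0438
gripper_force: 0.0
```

```bash
python3 plan.py 0.5732,0.071,0.08 0.5732,0.071,0.027
```

```text
at [ 0.4771 -0.1936  0.1522] yaw 0.1824 w 0.0438 t 11.475
  [0.5732 0.071  0.08  ] rows 10 each [0.57, -0.971, 0.289]
  [0.5732 0.071  0.027 ] rows 3 each [0.0, 0.0, 0.707]
```

Request:
play_rows(
  travel=[
    [0.57,-0.971,0.289],
    [0.57,-0.971,0.289],
    [0.57,-0.971,0.289],
    [0.57,-0.971,0.289],
    [0.57,-0.971,0.289],
    [0.57,-0.971,0.289],
    [0.57,-0.971,0.289],
    [0.57,-0.971,0.289],
  ],
  twist=[0,0,0,0,0,0,0,0],
)

```text
t: 12.48
eef_pos: [0.555, 0.0189, 0.094]
ee_rot: [3.141, 0.001, 0.179]
force: [-0.3, -0.3, -0.3]
width: 0.0437
gripper_force: 0.0
```

Request:
play_rows(
  travel=[
    [0.57,-0.971,0.289],
    [0.57,-0.971,0.289],
    [0,0,0.7],
    [0,0,0.7],
    [0,0,0.7],
    [0,0,0],
  ],
  twist=[0,0,0,0,0,0],
)

```text
t: 13.22
eef_pos: [0.573, 0.0711, 0.0261]
ee_rot: [3.141, 0.003, 0.18]
force: [0.2, -0.2, 0.6]
width: 0.0438
gripper_force: 0.0
```

Request:
play_rows(
  travel=[
    [0,0,0],
    [0,0,0],
    [0,0,0],
    [0,0,0],
    [0,0,0],
  ],
  twist=[0,0,0,0,0],
  fingers=0,
  newtons=15,
)

```text
t: 13.85
eef_pos: [0.5738, 0.0716, 0.0281]
ee_rot: [-3.141, -0.001, 0.18]
force: [-0.1, -0.1, 2.1]
width: 0.012
gripper_force: 15.0
```

Request:
play_rows(
  travel=[
    [0,0,-1],
    [0,0,-1],
    [0,0,-1],
    [0,0,-0.6],
    [0,0,0],
  ],
  twist=[0,0,0,-1,-0.72],
)

```text
t: 14.48
eef_pos: [0.5742, 0.0718, 0.1193]
ee_rot: [3.142, -0.003, 0.442]
force: [0.3, 0.2, -0.9]
width: 0.0117
gripper_force: 15.0
```

```bash
python3 - <<'E'
from h import *
f=imaging.grab_frame("side");cv2.imwrite("pics/s2.png",cv2.resize(f["pixels"][90:290,180:446,::-1],(798,600)))
E
python3 plan.py 0.4597,-0.3187,0.125 0.4597,-0.3187,0.031
```

```text
at [0.5738 0.0717 0.1185] yaw 0.4469 w 0.0118 t 14.525
  [ 0.4597 -0.3187  0.125 ] rows 13 each [-0.836, 0.932, -0.02]
  [ 0.4597 -0.3187  0.031 ] rows 4 each [0.0, 0.0, 0.94]
```

View pics/s2.png

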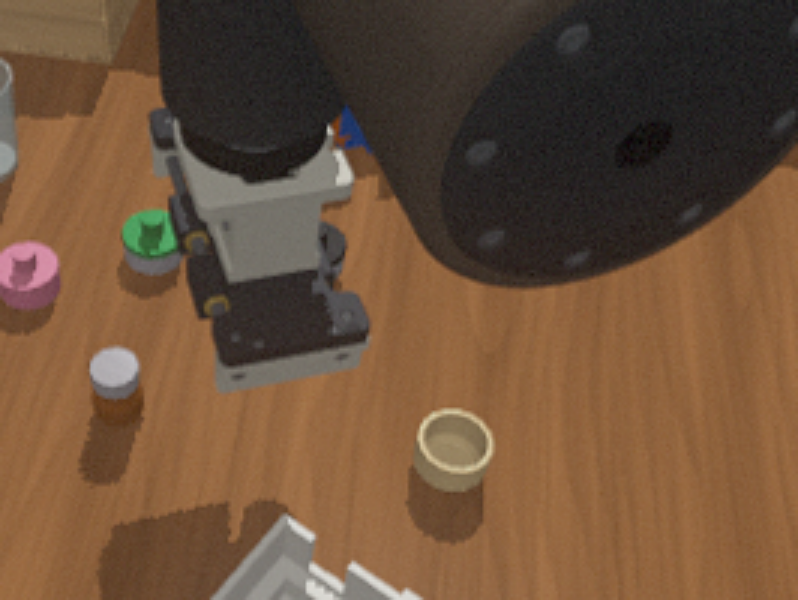

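Scoop is hidden behind the gripper, but the 11.8 mm opening matches the 12 mm handle. Carrying it to the plain half.

Request:
play_rows(
  travel=[
    [-0.836,0.932,-0.02],
    [-0.836,0.932,-0.02],
    [-0.836,0.932,-0.02],
    [-0.836,0.932,-0.02],
    [-0.836,0.932,-0.02],
    [-0.836,0.932,-0.02],
    [-0.836,0.932,-0.02],
    [-0.836,0.932,-0.02],
  ],
  twist=[0,0,0,0,0,0,0,0],
)

```text
t: 15.52
eef_pos: [0.5006, -0.1691, 0.1216]
ee_rot: [-3.141, 0.0, 0.436]
force: [1.0, -0.3, -0.4]
width: 0.0118
gripper_force: 15.0
```

Request:
play_rows(
  travel=[
    [-0.836,0.932,-0.02],
    [-0.836,0.932,-0.02],
    [-0.836,0.932,-0.02],
    [-0.836,0.932,-0.02],
    [-0.836,0.932,-0.02],
    [0,0,0],
    [0,0,0],
  ],
  twist=[0,0,0,0,0,0,0],
)

```text
t: 16.4
eef_pos: [0.4558, -0.3179, 0.1239]
ee_rot: [-3.141, 0.0, 0.437]
force: [1.1, 1.1, 0.6]
width: 0.0118
gripper_force: 15.0
```

```bash
python3 plan.py 0.4597,-0.3187,0.125 0.4597,-0.3187,0.0325
```

```text
at [ 0.4558 -0.3179  0.1239] yaw 0.4366 w 0.0118 t 16.4
  [ 0.4597 -0.3187  0.125 ] rows 1 each [0.13, 0.095, -0.043]
  [ 0.4597 -0.3187  0.0325] rows 4 each [0.0, 0.0, 0.925]
```

Request:
play_rows(
  travel=[
    [0.13,0.09,0.5],
    [0,0,1],
    [0,0,1],
    [0,0,0.7],
    [0,0,0.44],
    [0,0,0],
  ],
  twist=[0,0,0,0,0,0],
)

```text
t: 17.15
eef_pos: [0.46, -0.3182, 0.0325]
ee_rot: [-3.141, 0.001, 0.439]
force: [-0.8, -0.2, 0.0]
width: 0.0124
gripper_force: 15.0
```

Request:
play_rows(
  travel=[
    [0,0,0],
    [0,0,0],
    [0,0,0],
  ],
  twist=[0,0,0],
  fingers=0.3,
)

```text
t: 17.52
eef_pos: [0.4601, -0.3188, 0.0337]
ee_rot: [3.141, -0.001, 0.438]
force: [0.5, -0.6, -0.2]
width: 0.0258
gripper_force: 0.0
```

Request:
play_rows(
  travel=[
    [0,0,-0.5],
    [0,0,-1],
    [0,0,-1],
    [0,0,-1],
    [0,0,-1],
    [0,0,-1],
    [0,0,-1],
  ],
  twist=[0,0,0,0,0,0,0],
)

```text
t: 18.4
eef_pos: [0.4598, -0.3187, 0.1977]
ee_rot: [3.141, -0.001, 0.438]
force: [1.4, -0.5, 0.5]
width: 0.0263
gripper_force: 0.0
```

Request:
play_rows(
  travel=[
    [0,-1,0],
    [0,-1,0],
    [0,-1,0],
    [0,-1,0],
    [0,-1,0],
    [0,-1,0],
    [0,-1,0],
    [0,-1,0],
  ],
  twist=[1,1,1,1,1,0.4,0,0],
)

```text
t: 19.4
eef_pos: [0.4691, -0.1265, 0.1969]
ee_rot: [-3.141, -0.001, -0.372]
force: [0.6, 0.4, -0.4]
width: 0.0264
gripper_force: 0.0
```

Run:
```python
from h import *
F={c:imaging.grab_frame(c) for c in("top","side")}
print(arm.get_state()["eef_pos"],arm.get_state()["ee_rot"])
e=proj(F["top"],np.array([[.485,-.3065,.03]]))[0].astype(int);e2=proj(F["side"],np.array([[.485,-.3065,.03]]))[0].astype(int)
r=[cv2.resize(F[c]["pixels"][k[1]-55:k[1]+55,k[0]-65:k[0]+65,::-1],(390,330),interpolation=cv2.INTER_CUBIC) for c,k in(("top",e),("side",e2))]
print(e,e2);cv2.imwrite("pics/b1.png",np.hstack(r))
for n,g in(("yellow_tin",(.524,-.288,0)),("scoop",(.446,-.325,.44)),("blue_tote",(.485,-.3065,.44)),("white_tote",(.473,.279,2.66))):
    for c in F:
        q=proj(F[c],np.array([[g[0],g[1],.02]]))[0]
        b=[d for d in models.silhouettes(n,c) if np.hypot(*(np.array(d["extent"][:2])-q))<20]
        if b: print(n,c,fit(n,{c:b[0]["pixels"]},F,list(g),'tote' in n or n=='scoop',0 if 'tote' in n else .004))
```

```text
[ 0.46969639 -0.12592956  0.19683064] [-3.14086254e+00 -1.45931240e-03 -3.69970585e-01]
[382 247] [319 113]
yellow_tin side (array([ 0.52355225, -0.2894857 ,  0.        ]), np.float64(0.2919254658385093))
blue_tote side (array([ 0.4849808 , -0.29864744,  0.39442542]), np.float64(0.08111533586818753))
white_tote top (array([0.47457156, 0.27832679, 2.64372786]), np.float64(0.09805389221556882))
white_tote side (array([0.47230497, 0.28479187, 2.68981933]), np.float64(0.07230044948128578))
```

View pics/b1.png

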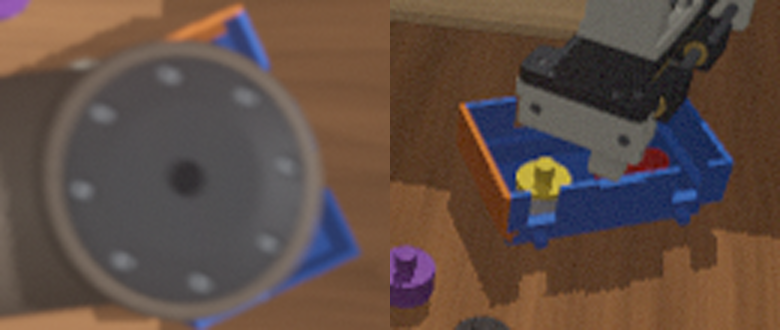

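In the side crop both tin (545,180) and scoop (650,165) are inside the blue tote, but the arm hides the top view. I'll go to the white tote's pad and check the kit from there.

```bash
python3 plan.py 0.442,0.2204,0.13,-0.4766 0.442,0.2204,0.06
```

```text
at [ 0.4687 -0.1278  0.1958] yaw -0.3726 w 0.0265 t 19.9
 twist total 0.69
  [ 0.442   0.2204  0.13   -0.4766] rows 12 each [-0.612, -0.99, 0.219]
  [0.442  0.2204 0.06  ] rows 3 each [0.0, -0.0, 0.933]
```

Request:
play_rows(
  travel=[
    [0,0,0],
    [-0.612,-0.99,0.22],
    [-0.612,-0.99,0.22],
    [-0.612,-0.99,0.22],
    [-0.612,-0.99,0.22],
    [-0.612,-0.99,0.22],
    [-0.612,-0.99,0.22],
    [-0.612,-0.99,0.22],
  ],
  twist=[0.69,0,0,0,0,0,0,0],
  fingers=0.5,
)

```text
t: 20.9
eef_pos: [0.4529, 0.0764, 0.1572]
ee_rot: [-3.141, -0.0, -0.476]
force: [0.8, 0.9, -0.3]
width: 0.0438
gripper_force: 0.0
```

Request:
play_rows(
  travel=[
    [-0.612,-0.99,0.22],
    [-0.612,-0.99,0.22],
    [-0.612,-0.99,0.22],
    [-0.612,-0.99,0.22],
    [-0.612,-0.99,0.22],
    [0,0,0],
    [0,0,0],
  ],
  twist=[0,0,0,0,0,0,0],
)

```text
t: 21.78
eef_pos: [0.4415, 0.2203, 0.1296]
ee_rot: [3.141, 0.0, -0.475]
force: [0.2, 0.1, -0.3]
width: 0.0438
gripper_force: 0.0
```

```bash
python3 plan.py 0.442,0.2204,0.13 0.442,0.2204,0.06
python3 - <<'E'
from h import *
F={c:imaging.grab_frame(c) for c in("top","side")}
e=(384,247);e2=(319,113)
r=[cv2.resize(F[c]["pixels"][k[1]-60:k[1]+60,k[0]-65:k[0]+65,::-1],(390,360),interpolation=cv2.INTER_CUBIC) for c,k in(("top",e),("side",e2))]
cv2.imwrite("pics/b2.png",np.hstack(r))
for n,g in(("yellow_tin",(.524,-.288,0)),("scoop",(.446,-.325,.44)),("blue_tote",(.485,-.3065,.44))):
    for c in F:
        q=proj(F[c],np.array([[g[0],g[1],.02]]))[0]
        b=[d for d in models.silhouettes(n,c) if np.hypot(*(np.array(d["extent"][:2])-q))<20]
        if b: print(n,c,b[0]["extent"],fit(n,{c:b[0]["pixels"]},F,list(g),'tote' in n or n=='scoop',0 if 'tote' in n else .004))
E
```

```text
at [0.4415 0.2203 0.1296] yaw -0.4754 w 0.0438 t 21.775
  [0.442  0.2204 0.13  ] rows 1 each [0.015, -0.014, -0.015]
  [0.442  0.2204 0.06  ] rows 3 each [0.0, -0.0, 0.933]
yellow_tin top [376.5, 230.8, 26.7, 16.2] (array([ 0.52542721, -0.28948173,  0.        ]), np.float64(0.07885304659498205))
yellow_tin side [305.4, 121.5, 17.4, 18.1] (array([ 0.52355225, -0.2894857 ,  0.        ]), np.float64(0.32608695652173914))
scoop top [391.1, 261.9, 24.0, 30.5] (array([ 0.45005447, -0.32569774,  0.4372064 ]), np.float64(0.08431237042156181))
scoop side [325.4, 114.7, 6.8, 5.2] (array([ 0.47046478, -0.32923552,  1.41780182]), np.float64(0.7990654205607477))
blue_tote top [387.1, 248.5, 97.2, 103.6] (array([ 0.48686874, -0.30886425,  0.43185186]), np.float64(0.1196979182970731))
blue_tote side [306.6, 113.7, 61.5, 57.6] (array([ 0.49359754, -0.31112148,  0.53740441]), np.float64(0.32332201619221734))
```

View pics/b2.png

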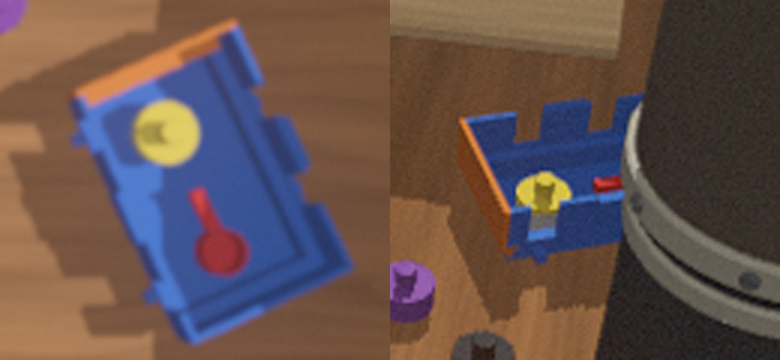

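The tin at (167,132) and the scoop at (215,240) sit in the middle of their halves: the fits give tote x = +44 and -40 mm, y about 0. Checking the blue tote from its rim corners before gripping white.

Run:
```python
from h import *
f=imaging.grab_frame("top")
C=np.array([unproj(f,384-65+u/3-.33,247-60+v/3-.33,.064)[:2] for u,v in[(73,95),(235,20),(353,268),(190,345)]])
print(C.round(4),C.mean(0),np.linalg.norm(C-np.roll(C,-1,0),axis=1)); a=(C[0]+C[1]-C[2]-C[3]);print(np.arctan2(a[1],a[0]))
```

```text
[[ 0.5474 -0.2089]
 [ 0.6075 -0.3322]
 [ 0.4241 -0.4171]
 [ 0.3655 -0.2949]] [ 0.48612103 -0.31324791] [0.13719554 0.20206722 0.1354822  0.20115135]
0.437596321758065
```

Request:
play_rows(
  travel=[
    [0,0,0.95],
    [0,0,0.95],
    [0,0,0.85],
    [0,0,0],
  ],
  twist=[0,0,0,0],
)

```text
t: 22.72
eef_pos: [0.4408, 0.2199, 0.0598]
ee_rot: [3.138, 0.001, -0.476]
force: [0.7, -0.9, -0.1]
width: 0.0436
gripper_force: 0.0
```

Request:
play_rows(
  travel=[
    [0,0,0],
    [0,0,0],
    [0,0,0],
    [0,0,0],
    [0,0,0],
  ],
  twist=[0,0,0,0,0],
  fingers=0,
  newtons=45,
)

```text
t: 23.35
eef_pos: [0.4417, 0.2209, 0.0614]
ee_rot: [-3.141, -0.0, -0.475]
force: [-2.4, -1.2, 4.6]
width: 0.0097
gripper_force: 45.0
```

Request:
play_rows(
  travel=[
    [0,0,-0.6],
    [0,0,-1],
    [0,0,-1],
    [0,0,-1],
    [0,0,-1],
    [0,0,-1],
    [0,0,0],
  ],
  twist=[0,0,0,0,0,0,0],
)

```text
t: 24.22
eef_pos: [0.4422, 0.2214, 0.2024]
ee_rot: [-3.138, -0.001, -0.475]
force: [-0.3, 1.1, -1.6]
width: 0.0098
gripper_force: 45.0
```

Run:
```python
from h import *
F={c:imaging.grab_frame(c) for c in("top","side")};f=F["top"]
C=np.array([unproj(f,u*.64-.2,v*.64-.2,.064)[:2] for u,v in[(190,302),(273,347),(198,470),(118,428)]])
print(C.mean(0),np.linalg.norm(C-np.roll(C,-1,0),axis=1)); a=-(C[0]+C[1]-C[2]-C[3]);print(np.arctan2(a[1],a[0]))
s=arm.get_state();print(s["eef_pos"],s["ee_rot"],s["width"],s["force"])
r=[cv2.resize(F["top"]["pixels"][150:384,0:300,::-1],(400,312)),cv2.resize(F["side"]["pixels"][84:384,127:512,::-1],(400,312))]
cv2.imwrite("pics/w1.png",np.hstack(r))
```

```text
[0.47194038 0.27659834] [0.13688305 0.19917086 0.12781409 0.20183277]
2.6601167505100682
[0.44110034 0.22055417 0.20026749] [ 3.14107645e+00  6.53518632e-04 -4.75531072e-01] 0.009516917402557673 [ 0.02570201  0.3825827  -1.64919448]
```

View pics/w1.png

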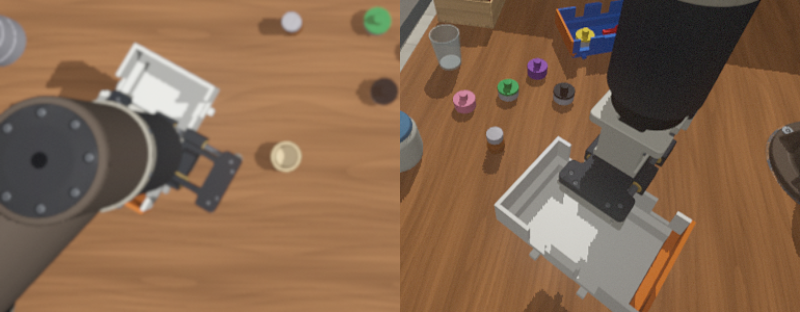

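White tote is held level (gripper at (600,190) in the right pane) and the pad offset matches 67 mm. Turning, then carrying over.

Request:
play_rows(
  travel=[
    [0,0,0],
    [0,0,0],
    [0,0,0],
    [0,0,0],
    [0,0,0],
    [0,0,0],
    [0,0,0],
    [0,0,0],
  ],
  twist=[-0.5,-1,-1,-1,-1,-1,-0.6,0],
)

```text
t: 25.32
eef_pos: [0.4411, 0.2204, 0.1997]
ee_rot: [3.141, 0.002, 0.439]
force: [0.3, -0.3, -1.4]
width: 0.0097
gripper_force: 45.0
```

```bash
python3 plan.py 0.513,-0.3691,0.20 0.513,-0.3691,0.1175
```

```text
at [0.4411 0.2204 0.1997] yaw 0.4388 w 0.0097 t 25.325
  [ 0.513  -0.3691  0.2   ] rows 23 each [-0.322, 0.981, -0.001]
  [ 0.513  -0.3691  0.1175] rows 4 each [0.0, 0.0, 0.825]
```

Request:
play_rows(
  travel=[
    [-0.16,0.49,0],
    [-0.322,0.981,0],
    [-0.322,0.981,0],
    [-0.322,0.981,0],
    [-0.322,0.981,0],
    [-0.322,0.981,0],
    [-0.322,0.981,0],
    [-0.322,0.981,0],
  ],
  twist=[0,0,0,0,0,0,0,0],
)

```text
t: 26.32
eef_pos: [0.4649, 0.0272, 0.2007]
ee_rot: [-3.142, 0.0, 0.438]
force: [-0.1, 0.4, -1.3]
width: 0.0094
gripper_force: 45.0
```

Request:
play_rows(
  travel=[
    [-0.322,0.981,0],
    [-0.322,0.981,0],
    [-0.322,0.981,0],
    [-0.322,0.981,0],
    [-0.322,0.981,0],
    [-0.322,0.981,0],
    [-0.322,0.981,0],
    [-0.322,0.981,0],
  ],
  twist=[0,0,0,0,0,0,0,0],
)

```text
t: 27.32
eef_pos: [0.49, -0.1776, 0.2006]
ee_rot: [-3.141, 0.0, 0.438]
force: [0.8, -0.1, -2.2]
width: 0.0097
gripper_force: 45.0
```

Request:
play_rows(
  travel=[
    [-0.322,0.981,0],
    [-0.322,0.981,0],
    [-0.322,0.981,0],
    [-0.322,0.981,0],
    [-0.322,0.981,0],
    [-0.322,0.981,0],
    [-0.32,0.98,0],
    [0,0,0],
  ],
  twist=[0,0,0,0,0,0,0,0],
)

```text
t: 28.32
eef_pos: [0.5118, -0.3572, 0.2]
ee_rot: [-3.141, 0.001, 0.436]
force: [-0.5, 0.8, -1.3]
width: 0.0092
gripper_force: 45.0
```

```bash
python3 plan.py 0.513,-0.3691,0.20 0.513,-0.3691,0.14 0.513,-0.3691,0.1175
```

```text
at [ 0.5118 -0.3572  0.2   ] yaw 0.4361 w 0.0092 t 28.325
  [ 0.513  -0.3691  0.2   ] rows 1 each [-0.159, 0.451, 0.001]
  [ 0.513  -0.3691  0.14  ] rows 3 each [0.0, 0.0, 0.8]
  [ 0.513  -0.3691  0.1175] rows 1 each [0.0, 0.0, 0.9]
```

Request:
play_rows(
  travel=[
    [-0.16,0.45,0],
    [0,0,0.8],
    [0,0,0.8],
    [0,0,0.5],
    [0,0,0],
  ],
  twist=[-0.03,0,0,0,0],
)

```text
t: 28.95
eef_pos: [0.5133, -0.3672, 0.1477]
ee_rot: [-3.14, 0.001, 0.444]
force: [-1.1, 0.6, -1.7]
width: 0.0096
gripper_force: 45.0
```

```bash
python3 plan.py 0.513,-0.3691,0.1175
python3 - <<'E'
from h import *
F={c:imaging.grab_frame(c) for c in("top","side")}
r=[cv2.resize(F[c]["pixels"][k[1]-65:k[1]+65,k[0]-65:k[0]+65,::-1],(400,400),interpolation=cv2.INTER_CUBIC) for c,k in(("top",(387,247)),("side",(319,110)))]
cv2.imwrite("pics/w2.png",np.hstack(r))
E
```

```text
at [ 0.5133 -0.3672  0.1477] yaw 0.4444 w 0.0096 t 28.95
  [ 0.513  -0.3691  0.1175] rows 2 each [-0.022, 0.032, 0.603]
```

View pics/w2.png

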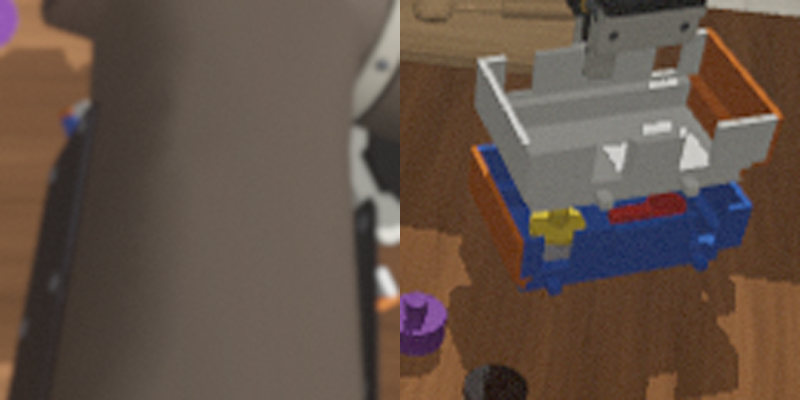

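Right pane: white's orange end (740,90) is opposite blue's (500,215), and it hovers in line. Lowering slowly.

Request:
play_rows(
  travel=[
    [-0.02,0.06,0.3],
    [0,0,0.3],
    [0,0,0.2],
    [0,0,0.15],
    [0,0,0.1],
    [0,0,0],
  ],
  twist=[0.02,0,0,0,0,0],
)

```text
t: 29.8
eef_pos: [0.514, -0.3689, 0.1221]
ee_rot: [-3.141, 0.0, 0.441]
force: [0.9, 0.2, -2.0]
width: 0.0096
gripper_force: 45.0
```

Request:
play_rows(
  travel=[
    [0,0,0.08],
    [0,0,0.06],
    [0,0,0],
    [0,0,0],
  ],
  twist=[0,0,0,0],
)

```text
t: 30.3
eef_pos: [0.514, -0.369, 0.1188]
ee_rot: [3.141, -0.0, 0.441]
force: [-0.1, -0.5, -1.9]
width: 0.0097
gripper_force: 45.0
```

```bash
python3 plan.py 0.513,-0.3691,0.1175
python3 - <<'E'
from h import *
F={c:imaging.grab_frame(c) for c in("top","side")};print(arm.get_state()["force"])
e=(319,110);cv2.imwrite("pics/w3.png",cv2.resize(F["side"]["pixels"][e[1]-65:e[1]+65,e[0]-65:e[0]+65,::-1],(520,520),interpolation=cv2.INTER_CUBIC))
E
```

```text
at [ 0.514  -0.369   0.1188] yaw 0.4412 w 0.0097 t 30.3
  [ 0.513  -0.3691  0.1175] rows 1 each [-0.039, -0.015, 0.052]
[ 0.68472784  0.27531648 -2.81657578]
```

View pics/w3.png

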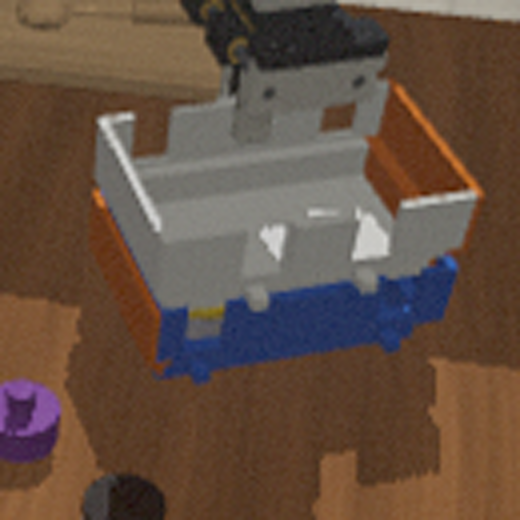

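White's foot is inside blue's mouth and square. Last couple of millimetres, then release and clear away.

Request:
play_rows(
  travel=[
    [0,0,0.06],
    [0,0,0.04],
    [0,0,0],
    [0,0,0],
  ],
  twist=[0,0,0,0],
)

```text
t: 30.9
eef_pos: [0.5142, -0.3691, 0.1174]
ee_rot: [3.141, -0.0, 0.442]
force: [-1.9, 2.1, 6.5]
width: 0.01
gripper_force: 45.0
```

Request:
play_rows(
  travel=[
    [0,0,0],
    [0,0,0],
    [0,0,0],
    [0,0,0],
  ],
  twist=[0,0,0,0],
  fingers=0.35,
)

```text
t: 31.4
eef_pos: [0.514, -0.369, 0.1161]
ee_rot: [-3.142, 0.0, 0.441]
force: [0.1, -0.2, -0.5]
width: 0.0305
gripper_force: 0.0
```

Request:
play_rows(
  travel=[
    [0,0,-0.4],
    [0,0,-1],
    [0,0,-1],
    [0,0,-1],
    [0,0,-1],
    [0.2,-1,0],
    [0.2,-1,0],
    [0.2,-1,0],
  ],
  twist=[0,0,0,0,0,0,0,0],
)

```text
t: 32.4
eef_pos: [0.4953, -0.2942, 0.2271]
ee_rot: [3.141, -0.001, 0.441]
force: [0.1, 0.3, -0.4]
width: 0.0307
gripper_force: 0.0
```

```bash
python3 plan.py 0.674,-0.0725,0.2,-0.6 0.674,-0.0725,0.046
```

```text
at [ 0.4953 -0.2942  0.2271] yaw 0.441 w 0.0307 t 32.4
 twist total 6.94
  [ 0.674  -0.0725  0.2    -0.6   ] rows 12 each [0.074, -0.946, 0.09]
  [ 0.674  -0.0725  0.046 ] rows 7 each [0.0, -0.0, 0.88]
```

```bash
python3 plan.py 0.6745,-0.0725,0.11 0.6745,-0.0725,0.046
```

```text
at [ 0.4953 -0.2942  0.2271] yaw 0.441 w 0.0307 t 32.4
  [ 0.6745 -0.0725  0.11  ] rows 11 each [0.933, -0.451, 0.426]
  [ 0.6745 -0.0725  0.046 ] rows 3 each [0.0, 0.0, 0.853]
```

Request:
play_rows(
  travel=[
    [0.933,-0.451,0.4],
    [0.933,-0.451,0.4],
    [0.933,-0.451,0.4],
    [0.933,-0.451,0.4],
    [0.933,-0.451,0.4],
    [0.933,-0.451,0.45],
    [0.933,-0.451,0.45],
    [0.933,-0.451,0.45],
  ],
  twist=[0,0,0,0,0,0,0,0],
  fingers=0.6,
)

```text
t: 33.4
eef_pos: [0.6268, -0.1321, 0.1415]
ee_rot: [-3.141, 0.0, 0.441]
force: [-0.2, -0.9, 0.4]
width: 0.0526
gripper_force: 0.0
```

Request:
play_rows(
  travel=[
    [0.933,-0.451,0.45],
    [0.933,-0.451,0.45],
    [0.933,-0.451,0.45],
    [0,0,0],
    [0,0,0],
  ],
  twist=[0,0,0,0,0],
)

```text
t: 34.02
eef_pos: [0.6746, -0.0728, 0.1085]
ee_rot: [-3.142, 0.001, 0.442]
force: [0.1, -0.3, 0.3]
width: 0.0527
gripper_force: 0.0
```

```bash
python3 plan.py 0.6745,-0.0725,0.11 0.6745,-0.0725,0.046
python3 - <<'E'
from h import *
F={c:imaging.grab_frame(c) for c in("top","side")}
r=[cv2.resize(F[c]["pixels"][k[1]-65:k[1]+65,k[0]-65:k[0]+65,::-1],(400,400),interpolation=cv2.INTER_CUBIC) for c,k in(("top",(390,247)),("side",(319,110)))]
cv2.imwrite("pics/w4.png",np.hstack(r))
g=(.485,-.308,.44)
for c in F:
    q=proj(F[c],np.array([[g[0],g[1],.08]]))[0]
    b=[d for d in models.silhouettes("white_tote",c) if np.hypot(*(np.array(d["extent"][:2])-q))<25]
    if b: print(c,fit("white_tote",{c:b[0]["pixels"]},F,list(g),True,.056))
E
```

```text
at [ 0.6746 -0.0728  0.1085] yaw 0.4415 w 0.0527 t 34.025
  [ 0.6745 -0.0725  0.11  ] rows 1 each [0.0, -0.015, -0.062]
  [ 0.6745 -0.0725  0.046 ] rows 3 each [0.0, 0.0, 0.853]
top (array([ 0.48595838, -0.30727349,  0.42743236]), np.float64(0.09997860657491264))
side (array([ 0.48459612, -0.30492602,  0.44391001]), np.float64(0.04751994450225461))
```

View pics/w4.png

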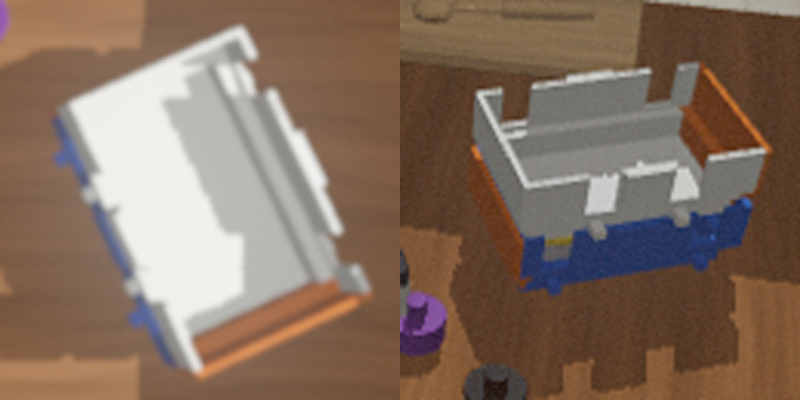

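White sits level on blue, with its orange end (285,330 left pane) opposite blue's. Grasping green.

Request:
play_rows(
  travel=[
    [0,0,0.85],
    [0,0,0.85],
    [0,0,0.8],
    [0,0,0],
  ],
  twist=[0,0,0,0],
)

```text
t: 34.72
eef_pos: [0.6733, -0.0736, 0.0451]
ee_rot: [-3.141, 0.003, 0.44]
force: [-0.2, -0.8, 0.6]
width: 0.0526
gripper_force: 0.0
```

Request:
play_rows(
  travel=[
    [0,0,0],
    [0,0,0],
    [0,0,0],
    [0,0,0],
    [0,0,0],
  ],
  twist=[0,0,0,0,0],
  fingers=0,
  newtons=20,
)

```text
t: 35.35
eef_pos: [0.6748, -0.073, 0.0467]
ee_rot: [3.141, -0.0, 0.441]
force: [-0.8, 0.7, 3.3]
width: 0.017
gripper_force: 20.0
```

Request:
play_rows(
  travel=[
    [0,0,-1],
    [0,0,-1],
    [0,0,-1],
    [0,0,-1],
    [0,0,-1],
    [0,0,-1],
    [0,0,-1],
    [0,0,0],
  ],
  twist=[0,0,0,0,0,0,0,0],
)

```text
t: 36.35
eef_pos: [0.6756, -0.073, 0.2234]
ee_rot: [3.14, -0.004, 0.441]
force: [0.3, -0.4, -1.6]
width: 0.0175
gripper_force: 20.0
```

```bash
python3 plan.py 0.4466,-0.3267,0.215 0.4466,-0.3267,0.108
```

```text
at [ 0.6756 -0.073   0.2234] yaw 0.4414 w 0.0175 t 36.35
  [ 0.4466 -0.3267  0.215 ] rows 13 each [-0.97, 0.405, 0.026]
  [ 0.4466 -0.3267  0.108 ] rows 5 each [0.0, 0.0, 0.856]
```

Request:
play_rows(
  travel=[
    [-0.97,0.405,0.026],
    [-0.97,0.405,0.026],
    [-0.97,0.405,0.026],
    [-0.97,0.405,0.026],
    [-0.97,0.405,0.026],
    [-0.97,0.405,0.026],
    [-0.97,0.405,0.026],
    [-0.97,0.405,0.026],
  ],
  twist=[0,0,0,0,0,0,0,0],
)

```text
t: 37.35
eef_pos: [0.5326, -0.2304, 0.2161]
ee_rot: [3.141, -0.0, 0.441]
force: [0.6, 0.2, -0.9]
width: 0.017
gripper_force: 20.0
```

Request:
play_rows(
  travel=[
    [-0.97,0.405,0.026],
    [-0.97,0.405,0.026],
    [-0.97,0.405,0.026],
    [-0.97,0.405,0.026],
    [-0.97,0.405,0.026],
    [0,0,0],
    [0,0,0],
  ],
  twist=[0,0,0,0,0,0,0],
)

```text
t: 38.22
eef_pos: [0.4455, -0.327, 0.2129]
ee_rot: [3.141, -0.0, 0.441]
force: [-0.0, -0.2, -0.2]
width: 0.0172
gripper_force: 20.0
```

```bash
python3 plan.py 0.4466,-0.3267,0.215 0.4466,-0.3267,0.1075
```

```text
at [ 0.4455 -0.327   0.2129] yaw 0.4406 w 0.0172 t 38.225
  [ 0.4466 -0.3267  0.215 ] rows 1 each [0.043, 0.008, -0.086]
  [ 0.4466 -0.3267  0.1075] rows 5 each [0.0, 0.0, 0.86]
```

Request:
play_rows(
  travel=[
    [0.04,0,0.9],
    [0,0,0.9],
    [0,0,0.9],
    [0,0,0.8],
    [0,0,0.5],
    [0,0,0.2],
    [0,0,0],
    [0,0,0],
  ],
  twist=[0,0,0,0,0,0,0,0],
)

```text
t: 39.22
eef_pos: [0.4471, -0.3264, 0.1085]
ee_rot: [3.141, -0.001, 0.441]
force: [-0.3, 0.5, -1.1]
width: 0.017
gripper_force: 20.0
```

```bash
python3 plan.py 0.4466,-0.3267,0.1075
```

```text
at [ 0.4471 -0.3264  0.1085] yaw 0.4414 w 0.017 t 39.225
  [ 0.4466 -0.3267  0.1075] rows 1 each [-0.024, 0.001, 0.04]
```

Request:
play_rows(
  travel=[
    [0,0,0.06],
    [0,0,0],
    [0,0,0],
  ],
  twist=[0,0,0],
)

```text
t: 39.6
eef_pos: [0.447, -0.3264, 0.1066]
ee_rot: [3.141, -0.001, 0.441]
force: [1.1, -0.2, -0.5]
width: 0.0172
gripper_force: 20.0
```

Request:
play_rows(
  travel=[
    [0,0,0],
    [0,0,0],
    [0,0,0],
  ],
  twist=[0,0,0],
  fingers=0.4,
)

```text
t: 39.98
eef_pos: [0.4466, -0.3262, 0.1062]
ee_rot: [-3.141, 0.0, 0.441]
force: [0.4, -0.4, -0.3]
width: 0.0341
gripper_force: 0.0
```

Request:
play_rows(
  travel=[
    [0,0,-0.6],
    [0,0,-1],
    [0,0,-1],
    [0,0,-1],
    [0,0,-1],
    [0,0,0],
  ],
  twist=[0,0,0,0,0,0],
)

```text
t: 40.72
eef_pos: [0.4478, -0.3268, 0.2246]
ee_rot: [3.138, -0.003, 0.441]
force: [-0.2, 0.4, -0.8]
width: 0.0349
gripper_force: 0.0
```

```bash
python3 plan.py 0.431,0.081,0.13 0.431,0.081,0.042
```

```text
at [ 0.4478 -0.3268  0.2246] yaw 0.4415 w 0.0349 t 40.725
  [0.431 0.081 0.13 ] rows 16 each [0.398, -0.94, 0.236]
  [0.431 0.081 0.042] rows 4 each [0.0, 0.0, 0.88]
```

Request:
play_rows(
  travel=[
    [0.398,-0.94,0.1],
    [0.398,-0.94,0.1],
    [0.398,-0.94,0.2],
    [0.398,-0.94,0.25],
    [0.398,-0.94,0.25],
    [0.398,-0.94,0.25],
    [0.398,-0.94,0.25],
    [0.398,-0.94,0.25],
  ],
  twist=[0,0,0,0,0,0,0,0],
  fingers=0.9,
)

```text
t: 41.72
eef_pos: [0.438, -0.1215, 0.18]
ee_rot: [-3.142, 0.0, 0.441]
force: [1.0, -0.0, -0.2]
width: 0.0793
gripper_force: 0.0
```

Request:
play_rows(
  travel=[
    [0.398,-0.94,0.25],
    [0.398,-0.94,0.25],
    [0.398,-0.94,0.25],
    [0.398,-0.94,0.25],
    [0.398,-0.94,0.25],
    [0.398,-0.94,0.25],
    [0.398,-0.94,0.25],
    [0.398,-0.94,0.25],
  ],
  twist=[0,0,0,0,0,0,0,0],
)

```text
t: 42.72
eef_pos: [0.4298, 0.0825, 0.13]
ee_rot: [-3.142, 0.0, 0.441]
force: [-0.9, -0.8, 0.4]
width: 0.0786
gripper_force: 0.0
```

Request:
play_rows(
  travel=[
    [0,0,0],
    [0,0,0],
  ],
  twist=[0,0],
)

```text
t: 42.98
eef_pos: [0.4298, 0.0815, 0.1301]
ee_rot: [3.142, 0.0, 0.442]
force: [-0.5, -0.1, 0.3]
width: 0.0786
gripper_force: 0.0
```

```bash
python3 plan.py 0.431,0.081,0.13 0.431,0.081,0.042
python3 - <<'E'
from h import *
F={c:imaging.grab_frame(c) for c in("top","side")}
r=[cv2.resize(F[c]["pixels"][k[1]-65:k[1]+65,k[0]-65:k[0]+65,::-1],(400,400),interpolation=cv2.INTER_CUBIC) for c,k in(("top",(390,247)),("side",(319,110)))]
cv2.imwrite("pics/w5.png",np.hstack(r))
for n,g,z in(("green_tin",(.447,-.3265,0),.06),("white_tote",(.4855,-.3084,.44),.056)):
    for c in F:
        q=proj(F[c],np.array([[g[0],g[1],.08]]))[0]
        b=[d for d in models.silhouettes(n,c) if np.hypot(*(np.array(d["extent"][:2])-q))<20]
        if b: print(n,c,fit(n,{c:b[0]["pixels"]},F,list(g),'tote' in n,z))
E
```

```text
at [0.4298 0.0815 0.1301] yaw 0.4417 w 0.0786 t 42.975
  [0.431 0.081 0.13 ] rows 1 each [0.035, 0.038, 0.004]
  [0.431 0.081 0.042] rows 4 each [0.0, 0.0, 0.88]
green_tin top (array([ 0.44841821, -0.32921464,  0.        ]), np.float64(0.13741636644364386))
green_tin side (array([ 0.46404681, -0.35536795,  0.        ]), np.float64(0.7031484257871065))
white_tote top (array([ 0.48506068, -0.30798399,  0.41986715]), np.float64(0.11581782566111654))
white_tote side (array([ 0.49661062, -0.3057274 ,  0.49417959]), np.float64(0.29575946334451364))
```

View pics/w5.png

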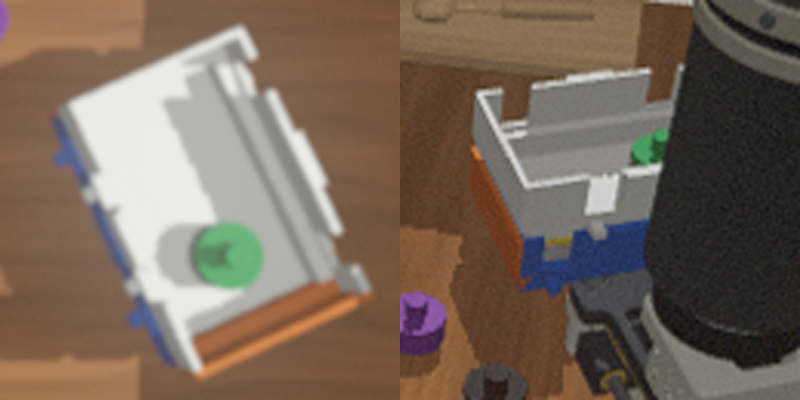

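Green (228,255) is upright in the white tote's orange half and the stack has not moved. Now the bowl.

Request:
play_rows(
  travel=[
    [0.04,0.04,0.9],
    [0,0,0.9],
    [0,0,0.9],
    [0,0,0.8],
    [0,0,0],
  ],
  twist=[0,0,0,0,0],
)

```text
t: 43.9
eef_pos: [0.4306, 0.0804, 0.0416]
ee_rot: [3.141, 0.003, 0.441]
force: [0.3, 0.1, 0.7]
width: 0.0787
gripper_force: 0.0
```

Request:
play_rows(
  travel=[
    [0,0,0],
    [0,0,0],
    [0,0,0],
    [0,0,0],
  ],
  twist=[0,0,0,0],
  fingers=0.3,
  newtons=12,
)

```text
t: 44.4
eef_pos: [0.4317, 0.0814, 0.043]
ee_rot: [-3.142, -0.001, 0.441]
force: [-0.5, -0.0, 4.5]
width: 0.05
gripper_force: 12.0
```

Request:
play_rows(
  travel=[
    [0,0,-0.6],
    [0,0,-1],
    [0,0,-1],
    [0,0,-1],
    [0,0,-1],
    [0,0,-1],
    [0,0,-1],
    [0,0,0],
  ],
  twist=[0,0,0,0,0,0,0,0],
)

```text
t: 45.4
eef_pos: [0.4322, 0.0817, 0.2093]
ee_rot: [-3.141, -0.004, 0.441]
force: [-0.2, 0.7, -0.6]
width: 0.0499
gripper_force: 12.0
```

```bash
python3 plan.py 0.5244,-0.2901,0.205 0.5244,-0.2901,0.104
```

```text
at [0.4322 0.0817 0.2093] yaw 0.4414 w 0.0499 t 45.4
  [ 0.5244 -0.2901  0.205 ] rows 16 each [-0.189, 0.939, 0.011]
  [ 0.5244 -0.2901  0.104 ] rows 5 each [0.0, 0.0, 0.808]
```

Request:
play_rows(
  travel=[
    [-0.189,0.939,0.01],
    [-0.189,0.939,0.01],
    [-0.189,0.939,0.01],
    [-0.189,0.939,0.01],
    [-0.189,0.939,0.01],
    [-0.189,0.939,0.01],
    [-0.189,0.939,0.01],
    [-0.189,0.939,0.01],
  ],
  twist=[0,0,0,0,0,0,0,0],
)

```text
t: 46.4
eef_pos: [0.4769, -0.1055, 0.2045]
ee_rot: [-3.141, 0.001, 0.441]
force: [0.7, -0.8, 0.0]
width: 0.05
gripper_force: 12.0
```

Request:
play_rows(
  travel=[
    [-0.189,0.939,0.01],
    [-0.189,0.939,0.01],
    [-0.189,0.939,0.01],
    [-0.189,0.939,0.01],
    [-0.189,0.939,0.01],
    [-0.189,0.939,0.01],
    [-0.189,0.939,0.01],
    [-0.189,0.939,0.01],
  ],
  twist=[0,0,0,0,0,0,0,0],
)

```text
t: 47.4
eef_pos: [0.523, -0.2912, 0.2022]
ee_rot: [-3.14, 0.001, 0.441]
force: [1.0, 0.6, 0.4]
width: 0.0501
gripper_force: 12.0
```

Request:
play_rows(
  travel=[
    [0,0,0],
    [0,0,0],
  ],
  twist=[0,0],
)

```text
t: 47.65
eef_pos: [0.5228, -0.2903, 0.2026]
ee_rot: [-3.14, 0.001, 0.441]
force: [0.4, 0.3, -0.1]
width: 0.0501
gripper_force: 12.0
```

```bash
python3 plan.py 0.5244,-0.2901,0.205 0.5244,-0.2901,0.1035
```

```text
at [ 0.5228 -0.2903  0.2026] yaw 0.4407 w 0.0501 t 47.65
  [ 0.5244 -0.2901  0.205 ] rows 1 each [0.062, 0.019, -0.096]
  [ 0.5244 -0.2901  0.1035] rows 5 each [0.0, 0.0, 0.812]
```

Request:
play_rows(
  travel=[
    [0.06,0.02,0.9],
    [0,0,0.9],
    [0,0,0.9],
    [0,0,0.7],
    [0,0,0.4],
    [0,0,0.1],
    [0,0,0],
    [0,0,0],
  ],
  twist=[0,0,0,0,0,0,0,0],
)

```text
t: 48.65
eef_pos: [0.5254, -0.2906, 0.1068]
ee_rot: [3.141, -0.001, 0.441]
force: [0.7, 0.0, -0.4]
width: 0.0501
gripper_force: 12.0
```

```bash
python3 plan.py 0.5244,-0.2901,0.1035
```

```text
at [ 0.5254 -0.2906  0.1068] yaw 0.4412 w 0.0501 t 48.65
  [ 0.5244 -0.2901  0.1035] rows 1 each [-0.026, -0.036, 0.131]
```

Request:
play_rows(
  travel=[
    [-0.03,-0.03,0.1],
    [0,0,0.04],
    [0,0,0],
    [0,0,0],
  ],
  twist=[0,0,0,0],
)

```text
t: 49.15
eef_pos: [0.5239, -0.2902, 0.103]
ee_rot: [3.141, -0.0, 0.441]
force: [-2.3, 2.4, 5.6]
width: 0.0499
gripper_force: 12.0
```

Request:
play_rows(
  travel=[
    [0,0,0],
    [0,0,0],
    [0,0,0],
  ],
  twist=[0,0,0],
  fingers=0.7,
)

```text
t: 49.52
eef_pos: [0.5239, -0.2902, 0.1023]
ee_rot: [-3.141, 0.0, 0.441]
force: [0.0, 0.1, 0.1]
width: 0.0608
gripper_force: 0.0
```

Request:
play_rows(
  travel=[
    [0,0,-0.5],
    [0,0,-1],
    [0,0,-1],
    [0,0,-1],
    [0,0,-1],
    [0,0,-1],
    [0,-1,0],
    [0,-1,0],
  ],
  twist=[0,0,0,0,0,0,0,0],
)

```text
t: 50.52
eef_pos: [0.5025, -0.2446, 0.2412]
ee_rot: [3.141, -0.001, 0.441]
force: [-0.2, -0.1, 0.6]
width: 0.0612
gripper_force: 0.0
```

Request:
play_rows(
  travel=[
    [0,-1,0],
    [0,-1,0],
    [0,-1,0],
    [0,-1,0],
    [0,-1,0],
    [0,-1,0],
    [0,-1,0],
    [0,-1,0],
  ],
  twist=[0,0,0,0,0,0,0,0],
)

```text
t: 51.52
eef_pos: [0.4169, -0.0635, 0.241]
ee_rot: [3.141, -0.001, 0.441]
force: [0.4, 0.5, 0.6]
width: 0.0613
gripper_force: 0.0
```

Request:
play_rows(
  travel=[
    [0,-1,0],
    [0,-1,0],
    [0,-1,0],
    [0,-1,0],
    [0,-1,0],
    [0,-1,0],
    [0,0,0],
    [0,0,0],
  ],
  twist=[0,0,0,0,0,0,0,0],
)

```text
t: 52.52
eef_pos: [0.3533, 0.0715, 0.2406]
ee_rot: [-3.141, -0.001, 0.442]
force: [-0.4, -0.5, 0.1]
width: 0.0609
gripper_force: 0.0
```

Run:
```python
from h import *
F={c:imaging.grab_frame(c) for c in("top","side")}
r=[cv2.resize(F["top"]["pixels"][k[1]-65:k[1]+65,k[0]-65:k[0]+65,::-1],(400,400),interpolation=cv2.INTER_CUBIC) for k in((390,247),)]+[cv2.resize(F["side"]["pixels"][10:310,100:400,::-1],(400,400),interpolation=cv2.INTER_CUBIC)]
cv2.imwrite("pics/w6.png",np.hstack(r))
for n,g,z in(("green_tin",(.447,-.3265,0),.06),("wood_bowl",(.5244,-.29,0),.06),("white_tote",(.4855,-.3084,.44),.056),("black_tin",(.5488,-.0869,0),0),("amber_jar",(.6625,.078,0),0)):
    for c in F:
        q=proj(F[c],np.array([[g[0],g[1],z+.02]]))[0]
        b=[d for d in models.silhouettes(n,c) if np.hypot(*(np.array(d["extent"][:2])-q))<18]
        if b: print(n,c,fit(n,{c:b[0]["pixels"]},F,list(g),'tote' in n,z))
```

```text
green_tin top (array([ 0.44839191, -0.3278031 ,  0.        ]), np.float64(0.11913357400722024))
green_tin side (array([ 0.4448852 , -0.33834662,  0.        ]), np.float64(0.45401459854014603))
wood_bowl top (array([ 0.52590301, -0.29114001,  0.        ]), np.float64(0.055106167846309395))
wood_bowl side (array([ 0.52424991, -0.30409991,  0.        ]), np.float64(0.44521497919556174))
white_tote top (array([ 0.48706547, -0.30732975,  0.4273383 ]), np.float64(0.1267230955259976))
black_tin side (array([ 0.54579171, -0.08671014,  0.        ]), np.float64(0.17880794701986757))
amber_jar top (array([0.66477573, 0.07730183, 0.        ]), np.float64(0.1725490196078432))
amber_jar side (array([0.66179077, 0.07983044, 0.        ]), np.float64(0.14526659412404785))
```

View pics/w6.png

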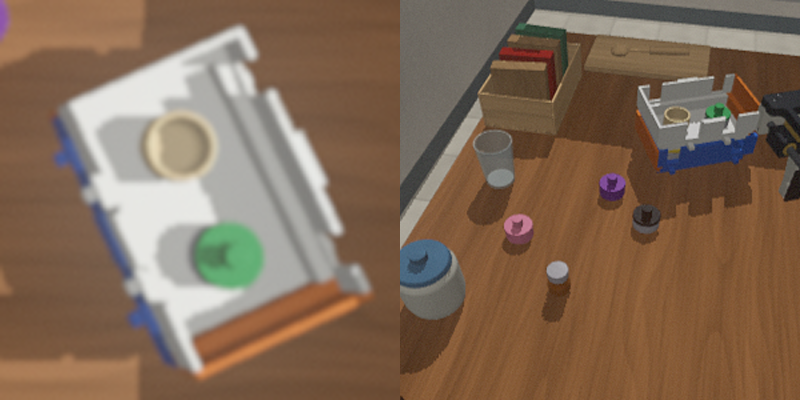

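The bowl (180,145) and green tin (228,255) stand upright in the middle of their halves, the stack is level, and the black tin and amber jar have not moved. Handing in.

```bash
python3 -c "
from station import arm
print(arm.job_done())"
```

```text
the job is handed in; nothing more can be done
None
```

I made up both kits, stacked white on blue with their orange ends opposite, and handed the job in at about 53 s; the last pictures show the stack level with the bowl and green tin upright, and the hand-in returned no verdict.

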